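# Tip the matching heel out of its bin

### The job

One of the two shoes stands on the green mat to be re-heeled. Take the blue bin that holds the heel of that shoe's colour, tip it mouth-down to about 45 degrees (never steeper than 60) with its mouth low over the white tray, hold it so for a good second so that the heel slides out into the tray, then bring the bin level again and stand it back where it was, facing the same way. Leave everything else where it is, and do not lift or tip the other bin.

Things in the scene. Friction and masses are not known exactly. Their poses are not given: they have to be found in the camera images.
- bin_tan: blue plastic scoop bin, 180 g, holding the tan heel: 130 mm long (x), 64 wide outside (y), walls 42 high (23 for the last 30 mm at the mouth), walls and floor 3 thick. The -x end is the open mouth, no lip; the +x end is closed. Grasp across its width from above. Origin: centre of underside, z up. The mouth roughly faces the robot. Both bins look alike and change places; only the heels differ.
- bin_black: blue plastic scoop bin, 180 g, holding the black heel: 130 mm long (x), 64 wide outside (y), walls 42 high (23 for the last 30 mm at the mouth), walls and floor 3 thick. The -x end is the open mouth, no lip; the +x end is closed. Grasp across its width from above. Origin: centre of underside, z up. The mouth roughly faces the robot. Both bins look alike and change places; only the heels differ.
- bin_tan_mouth (a point): middle of the floor's edge at the mouth of the tan heel's bin, on the floor's upper face: (-65, 0, 3) mm in the bin's frame
- bin_black_mouth (a point): middle of the floor's edge at the mouth of the black heel's bin, on the floor's upper face: (-65, 0, 3) mm in the bin's frame
- heel_tan_center (a point): centre of the tan shoe heel: a smooth D-shaped block 63 mm long, 50 mm wide, 22 mm thick, about 70 g, tan brown. It lies flat on its bin's floor, long side along the bin; it begins to slide at about 20 degrees.
- heel_black_center (a point): centre of the black shoe heel: a smooth D-shaped block 63 mm long, 50 mm wide, 22 mm thick, about 70 g, black. It lies flat on its bin's floor, long side along the bin; it begins to slide at about 20 degrees.
- tray: white open plastic tray, 200 mm (x) by 170 mm (y) outside, 28 mm high, walls and floor 4 mm, 0.8 kg, loose on the bench. Origin: centre of the underside.
- mat: thin green work mat lying on the bench, 140 mm (x) by 290 mm (y), 1.5 mm. Origin: its centre. One shoe stands on it: the shoe of this job.
- shoe_tan: tan brown laced shoe, 240 mm long (its x, toe to +x), 90 mm wide, about 100 mm high. Origin: near the middle of the sole, on its underside. Either on the green mat (then its origin is within 40 mm of the mat's centre) or off to the robot's left (over 250 mm away).
- shoe_black: black laced shoe, 240 mm long (its x, toe to +x), 90 mm wide, about 100 mm high. Origin: near the middle of the sole, on its underside. Either on the green mat (then its origin is within 40 mm of the mat's centre) or off to the robot's left (over 250 mm away).
- cup: white ceramic cup, 76 mm across, 75 mm high, a bystander. Origin: centre of its underside.
Mind the look-alikes: they are no part of the job. Leave any pink or turquoise look-alike of the bin_black alone.

How it is judged:
By the outcome, as a careful person would: the job done as asked, in the order asked, and still so for the second after the job is handed in, with the robot touching nothing.
It also fails if it takes over 54 s, if anything falls off the work surface, if the arm or the gripper's body presses on something with over 40 N, if the wrist force passes 120 N, or if a joint passes its speed limit or range.

### The arm

A 7-joint arm with a two-finger parallel gripper is mounted at the origin on the work surface. World frame = base frame: x ahead of the robot, y to its left, z up, the work surface at z = 0. Lengths are in m, angles in rad, forces in N, time in s.
With the tool pointing down it reaches from about 0.425 to 0.95 m from the base axis. Payload 4.7 kg.
Tool frame: the origin (TCP) lies midway between the tips of the shut fingers; the grasp point (between the pads) lies arm.pinch_z behind it (arm.pinch_z is the distance from the TCP to the grasp point, in m); z points along the fingers, y is the line along which they close (so a half turn about z gives the same grasp; the last joint's range is limited). The gripper opens to 87 mm and grips with 3 to 60 N. Pads are 19 mm wide; open, the fingers measure 117 mm over their backs; the gripper's body (75 mm by 190 mm) begins 51 mm behind the grasp point.
Start: joints at [-1.229, 0.469, -0.049, 1.532, 0.024, 1.141, -0.082], TCP at [0.245, 0.629, 0.223] pointing down, gripper open.
Joint ranges: [-2.59, 2.59], [-0.33, 1.99], [-1.39, 1.29], [0.1, 2.45], [-1.04, 4.18], [0.21, 1.99], [-2.66, 2.66]. Speed limits (rad/s): [2.57, 2.57, 3.14, 3.14, 3.14, 3.14, 3.14].

### API

Orientations are given as a unit quaternion [x, y, z, w].
In Python, from workcell import arm gives the robot as it stands.
- The arm moves only by the tool jog_arm, never from a script. Its argument "moves" is a list of rows, each a list of 7 numbers: the opening, from -1 (shut) to 1 (fully open), then the shift along the tool's x, y, z each as a share of 0.04 m, from -1 to 1, then the turn, a rotation vector about the tool's x, y, z each as a share of 0.1 rad, from -1 to 1. A call has exactly 10 rows; each row shifts and turns the commanded pose from where the row before left it, along the tool's axes as they then stand; what a row does not reach is not made up. A row lasts 1/10 s, in which the tool goes at most 50 mm and 8.59 degrees, less where a joint would pass 70% of its speed; a pose out of reach is approached as far as the arm can. A call with a number of a shift or a turn outside -1 to 1 is refused whole. A call with a gripper value outside its range is refused whole. The fingers move at their own pace and stop on an object; "grip_force" is the grip in N (left out, the last holds). Time passes only in rows, so rows that do not move let the fingers close, or fill a call up. It gives the time, the measured TCP pose, the force, the opening and the grip force at its end, in the units of the state.
- arm.sense(): the state, without advancing time (a new reading comes with each control period).
- arm.grab_frame(name): name is "scene" or "top" or "wrist"; returns (picture, depth): 480x640x3 uint8, red, green, blue; 480x640 float32, m along the optical axis (not along the pixel's ray), 0 where there is no reading.
- arm.calibration(name): a dict with "fx", "fy", "cx", "cy" (pixels), "k1" (the pictures are not rectified: a ray, as slopes to the right and down, at radius r is drawn at 1 + k1 r^2 times it, then the intrinsics apply), "rvec" (rotation vector, rad) and "tvec" (3), from world to camera coordinates, as OpenCV has them. Camera axes: x right, y down, z forward; pixel columns grow to the right and rows downward; lengths in m; the calibration is good to about 2 mm. A picture is of the moment at which its call begins: read the wrist's pose just before it. calibration takes no time and is no camera call; for the wrist camera it gives the pose at the moment of the call.
- arm.finish_job(): hands the job in; it is judged then, once.
Trained networks look in the newest picture that a camera, given by its name, has taken for a name from the list of things; names that differ only in an ending like _2 or _b are one class to them, and where a whole thing is asked for, a point or a joint stands for the part that bears it (a point fixed in the world has none). Each returns a list of dicts, best first, with "score" (0 to 1); they miss things now and then, are a little off and sometimes report something else, mostly with a low value. They report only what shows in the picture. A call takes as long as a camera call. They do not tell look-alikes from the thing itself.
- arm.spot_in(camera, name): "location" ([x, y, z] in m, in world coordinates, good to about 4 mm: the middle of the surface that is visible of it).
- arm.cut_out(camera, name): "mask" (480x640 bool, what is visible of it).
The state is a dict: "time": time; "joints": joint angles; "joint_vel": joint speeds; "joint_torque": joint torques, N m; "tool_pos": TCP position; "ee_rot": TCP orientation; "ft_force": force on the tool from outside, world axes, zero at the start; "ft_torque": the same for the moment, N m; "grip_width": opening from 0.0 (shut) to 1.0 (fully open); "grasp_force": force on a finger pad.
Only numpy, scipy, OpenCV 4.12 (cv2) and the standard library are available. Lean on these libraries where they do the work, as an engineer would, in place of code of your own. Each camera call takes 0.05 s, during which the arm holds its last target. There are 200 camera calls.

## Working session

There is one attempt and no reset: what is moved stays moved. The work goes in short steps, Python scripts to look and compute and a tool call to move; the robot and the scene stay as the last step left them, time stands still between calls to the robot, and variables do not carry over. Pictures are saved under pics/ and viewed, at most 10 in all, crops included, and the job is handed in when it is done.

Besides the shell and the picture viewer there is one more tool, called after ">>>" as name(argument=value, ...) on one line, values as JSON. jog_arm: Moves the arm, as the interface text tells. Shift numbers are shares of 0.04 m and turn numbers shares of 0.1 rad, none past 1 either way. Its arguments: {"type":"object","properties":{"moves":{"type":"array","items":{"type":"array","items":{"type":"number","minimum":-1,"maximum":1}}},"grip_force":{"type":"number"}},"required":["moves"]}

```bash
ls; mkdir -p pics; cat > h.py <<'E'
import numpy as np, cv2
from scipy.spatial.transform import Rotation as R
from workcell import arm
def world(cal,depth,uv):
    uv=np.asarray(uv,float).reshape(-1,2)
    K=np.array([[cal['fx'],0,cal['cx']],[0,cal['fy'],cal['cy']],[0,0,1]])
    n=cv2.undistortPoints(uv.reshape(-1,1,2),K,np.array([cal['k1'],0,0,0.])).reshape(-1,2)
    z=depth[uv[:,1].astype(int),uv[:,0].astype(int)]
    p=np.c_[n*z[:,None],z]
    Rm=R.from_rotvec(np.ravel(cal['rvec'])).as_matrix()
    return (p-np.ravel(cal['tvec']))@Rm
def save(n,img): cv2.imwrite('pics/'+n,img[:,:,::-1])
E
python3 - <<'E'
from h import *
for c in ('scene','top'):
    im,d=arm.grab_frame(c); save(c+'0.png',im); np.savez(c+'0.npz',im=im,d=d)
    for n in ('bin_tan','bin_black','heel_tan_center','heel_black_center','tray','mat','shoe_tan','shoe_black','cup'):
        print(c,n,[(np.round(x['location'],3).tolist(),round(x['score'],2)) for x in arm.spot_in(c,n)])
s=arm.sense();print(s['tool_pos'],s['ee_rot'],s['time'],s['grip_width'],arm.pinch_z)
E
```

```text
pics
scene bin_tan [([0.486, 0.294, 0.02], 0.96), ([0.471, 0.296, 0.024], 0.18)]
scene bin_black [([0.336, -0.346, 0.025], 0.91), ([0.457, -0.468, 0.004], 0.82), ([0.548, -0.293, 0.025], 0.81), ([0.822, -0.02, 0.003], 0.37), ([0.795, -0.008, 0.046], 0.37)]
scene heel_tan_center [([0.472, 0.294, 0.027], 0.83), ([0.507, 0.04, 0.003], 0.23)]
scene heel_black_center [([0.491, -0.3, 0.024], 0.68)]
scene tray [([0.507, 0.04, 0.003], 0.67), ([0.66, -0.382, 0.053], 0.54)]
scene mat [([0.817, -0.018, 0.005], 0.66)]
scene shoe_tan [([0.691, 0.373, 0.046], 0.71), ([0.796, -0.008, 0.043], 0.54), ([0.544, -0.298, 0.026], 0.42)]
scene shoe_black [([0.796, -0.008, 0.041], 0.77)]
scene cup [([0.659, -0.38, 0.053], 0.95), ([0.689, 0.376, 0.045], 0.41), ([0.473, 0.295, 0.026], 0.34)]
top bin_tan [([0.453, 0.289, 0.006], 0.73), ([0.755, -0.006, 0.051], 0.4)]
top bin_black [([0.467, -0.466, 0.006], 0.96), ([0.312, -0.362, 0.004], 0.71), ([0.474, -0.308, -0.001], 0.67)]
top heel_tan_center [([0.46, 0.288, 0.024], 0.69)]
top heel_black_center [([0.652, -0.396, 0.041], 0.68), ([0.49, -0.3, 0.026], 0.6), ([0.752, -0.054, -0.001], 0.52)]
top tray [([0.507, 0.039, 0.002], 0.93)]
top mat [([0.753, -0.054, 0.001], 0.96), ([0.758, -0.005, 0.051], 0.54)]
top shoe_tan [([0.66, 0.378, 0.054], 0.89)]
top shoe_black [([0.757, -0.005, 0.051], 0.88), ([0.474, -0.304, 0.001], 0.52)]
top cup [([0.652, -0.394, 0.041], 0.84)]
[0.2445633  0.62915866 0.22257726] [1.84342021e-01 9.82862156e-01 4.30359451e-05 4.72441174e-06] 1.0 0.9989360604447272 0.0187
```

View pics/top0.png

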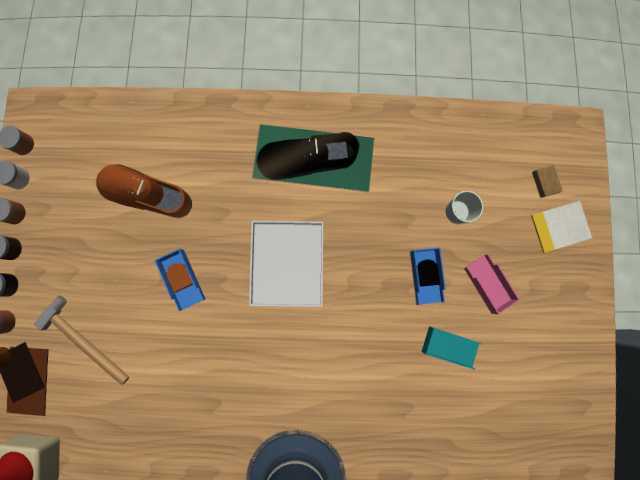

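View pics/scene0.png

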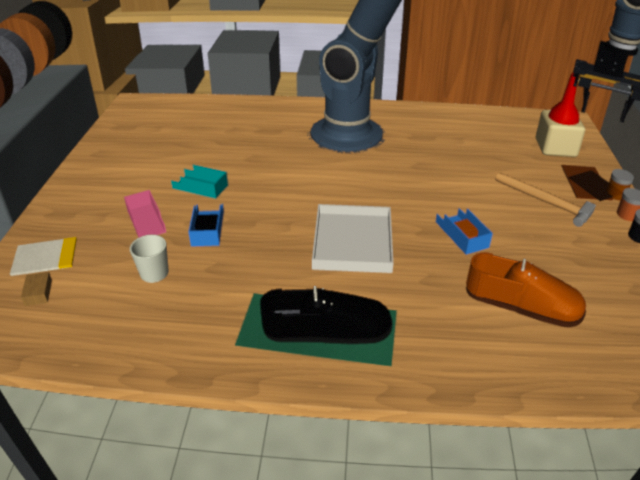

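The top view has the black shoe on the green mat (about 308,155). Candidates for the bin:
- blue bin with the black heel at (428,275), which is the one to take
- blue bin with the tan heel at (180,280)
- pink look-alike at (491,284)
- turquoise look-alike at (451,347)

The tray is at (287,264).

```bash
python3 - <<'E'
from h import *
for c,box in (('top',(400,235,455,315)),('scene',(180,195,235,255))):
    f=np.load(c+'0.npz');im,d=f['im'],f['d'];cal=arm.calibration(c)
    hsv=cv2.cvtColor(im,cv2.COLOR_RGB2HSV)
    m=(hsv[...,0]>98)&(hsv[...,0]<125)&(hsv[...,1]>140)&(d>0)
    x0,y0,x1,y1=box
    mm=np.zeros_like(m);mm[y0:y1,x0:x1]=m[y0:y1,x0:x1]
    v,u=np.nonzero(mm);P=world(cal,d,np.c_[u+.5,v+.5])
    P=P[(P[:,2]>-.005)&(P[:,2]<.06)]
    print(c,len(P),'z pct',np.percentile(P[:,2],[2,25,50,75,98]).round(4))
    for lo,hi in ((-.005,.06),(.034,.06),(.01,.03)):
        Q=P[(P[:,2]>lo)&(P[:,2]<hi)]
        print(lo,hi,len(Q),cv2.minAreaRect(Q[:,:2].astype(np.float32)*1000))
    if c=='top':
        save('crop_bin.png',cv2.resize(im[235:315,390:530],None,fx=5,fy=5,interpolation=cv2.INTER_CUBIC))
        g=(im.min(2)>150)&(hsv[...,1]<60);g[:215]=0;g[312:]=0;g[:,:244]=0;g[:,330:]=0
        v,u=np.nonzero(g&(d>0));T=world(cal,d,np.c_[u+.5,v+.5]);print('tray',cv2.minAreaRect(T[:,:2].astype(np.float32)*1000),np.percentile(T[:,2],[5,50,98]))
E
```

```text
top 1103 z pct [-0.0007  0.0028  0.0063  0.0252  0.0434]
-0.005 0.06 1103 ((481.9956359863281, -301.9355163574219), (126.97657012939453, 65.29948425292969), 7.448754787445068)
0.034 0.06 165 ((497.49755859375, -299.7209167480469), (95.45118713378906, 65.14784240722656), 7.6377081871032715)
0.01 0.03 284 ((482.392822265625, -300.7861633300781), (125.71256256103516, 65.6273422241211), 8.630369186401367)
tray ((503.4930419921875, 35.065921783447266), (201.02407836914062, 169.84364318847656), 1.0861674547195435) [0.00067124 0.00408044 0.02903687]
scene 796 z pct [0.0016 0.0153 0.0241 0.0327 0.0423]
-0.005 0.06 796 ((490.795166015625, -298.0272521972656), (133.6543731689453, 64.62483215332031), 7.349855422973633)
0.034 0.06 178 ((508.1714172363281, -295.8248291015625), (96.5737533569336, 64.2945785522461), 7.006192684173584)
0.01 0.03 428 ((496.0243225097656, -297.5070495605469), (123.14883422851562, 64.31877899169922), 7.349855422973633)
```

View pics/crop_bin.png

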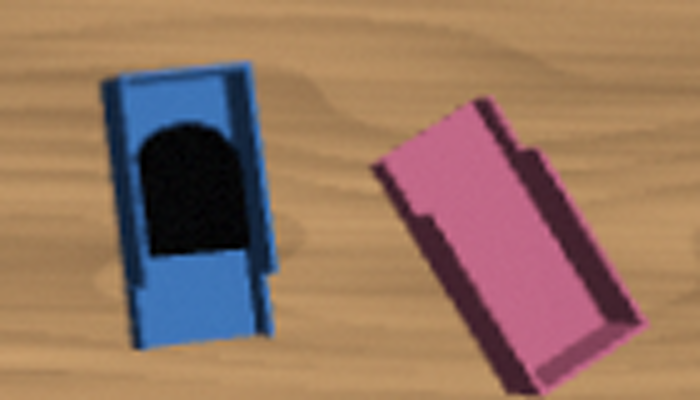

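The crop confirms the black heel in the left, blue bin (crop 195,190); the pink one beside it is empty. Next I plan the approach to a hover point over the bin.

```bash
cat > plan.py <<'E'
from h import *
from scipy.spatial.transform import Slerp
def pose(yaw,pitch=0):
    # tool x along bin +x at yaw (deg), z down; pitch lifts bin +x (mouth down)
    return R.from_euler('z',yaw,degrees=True)*R.from_euler('y',-pitch,degrees=True)*R.from_euler('x',180,degrees=True)
def plan(wps,grip,p=None,q=None):
    """wps: list of (pos,R,nrows); prints rows for jog_arm"""
    s=arm.sense();p=np.array(s['tool_pos']) if p is None else p;q=R.from_quat(s['ee_rot']) if q is None else q
    for P,Q,n in wps:
        P=np.array(P);rel=(Q*q.inv()).as_rotvec() if False else (q.inv()*Q).as_rotvec()
        p0,q0=p,q
        for i in range(1,n+1):
            pt=p0+(P-p0)*i/n;qt=q0*R.from_rotvec(rel*i/n)
            t=q.inv().apply(pt-p)/.04;r=(q.inv()*qt).as_rotvec()/.1
            t=t.round(2);r=r.round(2)
            print([grip]+[float(a)+0. for a in np.r_[t,r]])
            p=p+q.apply(t*.04);q=q*R.from_rotvec(r*.1)
        print('#',p.round(4),'err',(p-P).round(4))
E
python3 - <<'E'
from plan import *
plan([([.50,.06,.25],R.from_euler('z',-80,degrees=True)*R.from_quat(arm.sense()['ee_rot']),15),([.47,-.30,.20],pose(7.5),15)],1)
E
```

```text
[1, -0.74, -0.73, -0.05, 0.0, 0.0, 0.93]
[1, -0.81, -0.66, -0.04, 0.0, 0.0, 0.93]
[1, -0.86, -0.58, -0.05, 0.0, 0.0, 0.93]
[1, -0.91, -0.5, -0.04, 0.0, 0.0, 0.93]
[1, -0.96, -0.41, -0.05, 0.0, 0.0, 0.93]
[1, -0.98, -0.32, -0.04, 0.0, 0.0, 0.94]
[1, -1.02, -0.22, -0.05, 0.0, 0.0, 0.93]
[1, -1.03, -0.13, -0.05, 0.0, 0.0, 0.93]
[1, -1.04, -0.04, -0.04, 0.0, 0.0, 0.93]
[1, -1.04, 0.06, -0.05, 0.0, 0.0, 0.93]
[1, -1.03, 0.16, -0.04, 0.0, 0.0, 0.93]
[1, -1.0, 0.25, -0.05, 0.0, 0.0, 0.93]
[1, -0.98, 0.35, -0.05, 0.0, 0.0, 0.93]
[1, -0.95, 0.44, -0.04, 0.0, 0.0, 0.93]
[1, -0.9, 0.52, -0.05, 0.0, 0.0, 0.93]
# [0.5001 0.0599 0.2501] err [ 0.0001 -0.0001  0.0001]
[1, -0.6, 0.07, 0.08, 0.0, 0.0, 0.83]
[1, -0.59, 0.11, 0.09, 0.0, 0.0, 0.83]
[1, -0.58, 0.17, 0.08, 0.0, 0.0, 0.83]
[1, -0.56, 0.21, 0.08, 0.0, 0.0, 0.83]
[1, -0.54, 0.26, 0.09, 0.0, 0.0, 0.83]
[1, -0.52, 0.3, 0.08, 0.0, 0.0, 0.83]
[1, -0.5, 0.35, 0.08, 0.0, 0.0, 0.82]
[1, -0.46, 0.38, 0.09, 0.0, 0.0, 0.83]
[1, -0.43, 0.43, 0.08, 0.0, 0.0, 0.83]
[1, -0.39, 0.45, 0.09, 0.0, 0.0, 0.83]
[1, -0.36, 0.49, 0.08, 0.0, 0.0, 0.83]
[1, -0.31, 0.51, 0.08, 0.0, 0.0, 0.83]
[1, -0.27, 0.54, 0.09, 0.0, 0.0, 0.83]
[1, -0.22, 0.56, 0.08, 0.0, 0.0, 0.83]
[1, -0.18, 0.58, 0.08, 0.0, 0.0, 0.83]
# [ 0.47   -0.3002  0.2001] err [-0.     -0.0002  0.0001]
```

>>> jog_arm(moves=[[1, -0.75, -0.75, -0.05, 0, 0, 0.9], [1, -0.8, -0.65, -0.05, 0, 0, 0.9], [1, -0.85, -0.6, -0.05, 0, 0, 0.9], [1, -0.9, -0.5, -0.05, 0, 0, 0.9], [1, -0.95, -0.4, -0.05, 0, 0, 0.9], [1, -1, -0.3, -0.05, 0, 0, 0.9], [1, -1, -0.2, -0.05, 0, 0, 0.9], [1, -1, -0.15, -0.05, 0, 0, 0.9], [1, -1, -0.05, -0.05, 0, 0, 0.9], [1, -1, 0.05, -0.05, 0, 0, 0.9]])

```text
time: 2.0
tool_pos: [0.4172, 0.2547, 0.243]
ee_rot: [0.595, 0.804, 0.0, -0.0]
ft_force: [1.3, 0.6, 0.1]
grip_width: 1.0
grasp_force: 0.0
```

```bash
python3 - <<'E'
from plan import *
s=arm.sense();print(s['tool_pos'],s['joints'],s['time'])
plan([([.50,.04,.25],pose(7.5+75),5),([.47,-.30,.20],pose(7.5),15)],1)
E
```

```text
[0.4171573  0.25471589 0.24296386] [-0.86806763  0.13925397  0.26156017  1.95019486 -0.04164311  1.05628628
 -0.29201946] 2.0
[1, -1.15, 0.08, -0.04, 0.0, 0.0, 0.85]
[1, -1.13, 0.18, -0.03, 0.0, 0.0, 0.86]
[1, -1.12, 0.28, -0.04, 0.0, 0.0, 0.85]
[1, -1.09, 0.37, -0.03, 0.0, -0.01, 0.86]
[1, -1.05, 0.46, -0.04, 0.01, 0.0, 0.85]
# [0.4999 0.0402 0.2501] err [-0.0001  0.0002  0.0001]
[1, -0.57, 0.02, 0.08, 0.0, 0.0, 0.87]
[1, -0.56, 0.08, 0.09, 0.0, 0.0, 0.88]
[1, -0.56, 0.12, 0.08, 0.0, 0.0, 0.87]
[1, -0.54, 0.17, 0.08, 0.0, 0.0, 0.87]
[1, -0.53, 0.22, 0.09, 0.0, 0.0, 0.87]
[1, -0.5, 0.26, 0.08, 0.0, 0.0, 0.88]
[1, -0.48, 0.31, 0.08, 0.0, 0.0, 0.87]
[1, -0.45, 0.34, 0.09, 0.0, 0.0, 0.87]
[1, -0.42, 0.39, 0.08, 0.0, 0.0, 0.88]
[1, -0.39, 0.42, 0.09, 0.0, 0.0, 0.87]
[1, -0.35, 0.45, 0.08, 0.0, 0.0, 0.87]
[1, -0.3, 0.48, 0.08, 0.0, 0.0, 0.87]
[1, -0.26, 0.5, 0.09, 0.0, 0.0, 0.88]
[1, -0.22, 0.53, 0.08, 0.0, 0.0, 0.87]
[1, -0.17, 0.54, 0.08, 0.0, 0.0, 0.87]
# [ 0.4701 -0.2999  0.2001] err [0.0001 0.0001 0.0001]
```

>>> jog_arm(moves=[[1, -1, 0.1, -0.05, 0, 0, 0.85], [1, -1, 0.2, -0.05, 0, 0, 0.85], [1, -1, 0.3, -0.05, 0, 0, 0.85], [1, -1, 0.35, -0.05, 0, 0, 0.85], [1, -1, 0.45, 0, 0, 0, 0.85], [1, -0.6, 0, 0.1, 0, 0, 0.9], [1, -0.6, 0.1, 0.1, 0, 0, 0.9], [1, -0.6, 0.1, 0.1, 0, 0, 0.9], [1, -0.6, 0.2, 0.1, 0, 0, 0.9], [1, -0.6, 0.2, 0.1, 0, 0, 0.9]])

```text
time: 3.0
tool_pos: [0.4844, -0.06, 0.2305]
ee_rot: [0.88, 0.476, 0.0, 0.0]
ft_force: [-0.0, -0.5, 0.3]
grip_width: 0.997
grasp_force: 0.0
```

```bash
python3 - <<'E'
from plan import *
s=arm.sense();print(s['tool_pos'],s['joints'],s['time'])
plan([([.47,-.30,.20],pose(7.5),10)],1)
E
```

```text
[ 0.48442425 -0.06000608  0.23052909] [-0.49558696  0.16170275  0.60609024  1.98202367 -0.10754214  1.02811725
 -0.41965558] 3.0
[1, -0.52, 0.3, 0.08, 0.0, 0.0, 0.86]
[1, -0.5, 0.34, 0.07, 0.0, 0.0, 0.86]
[1, -0.46, 0.38, 0.08, 0.0, 0.0, 0.86]
[1, -0.43, 0.43, 0.07, 0.0, 0.0, 0.86]
[1, -0.39, 0.45, 0.08, 0.0, 0.0, 0.86]
[1, -0.35, 0.49, 0.08, 0.0, 0.0, 0.86]
[1, -0.3, 0.52, 0.07, 0.0, -0.01, 0.86]
[1, -0.27, 0.54, 0.08, 0.0, 0.0, 0.86]
[1, -0.21, 0.56, 0.08, 0.0, 0.0, 0.86]
[1, -0.16, 0.58, 0.07, 0.0, 0.0, 0.86]
# [ 0.4701 -0.3     0.2001] err [ 0.0001 -0.      0.0001]
```

>>> jog_arm(moves=[[1, -0.5, 0.3, 0.1, 0, 0, 0.85], [1, -0.5, 0.35, 0.05, 0, 0, 0.85], [1, -0.45, 0.4, 0.1, 0, 0, 0.85], [1, -0.45, 0.45, 0.05, 0, 0, 0.85], [1, -0.4, 0.45, 0.1, 0, 0, 0.85], [1, -0.35, 0.5, 0.05, 0, 0, 0.85], [1, -0.3, 0.5, 0.1, 0, 0, 0.85], [1, -0.25, 0.55, 0.1, 0, 0, 0.85], [1, -0.2, 0.55, 0.05, 0, 0, 0.85], [1, -0.15, 0.6, 0.1, 0, 0, 0.85]])

```text
time: 4.0
tool_pos: [0.4752, -0.3014, 0.1984]
ee_rot: [0.998, 0.07, 0.0, 0.0]
ft_force: [0.1, -0.3, 0.4]
grip_width: 1.002
grasp_force: 0.0
```

```bash
python3 - <<'E'
from plan import *
s=arm.sense();print(s['tool_pos'],s['joints'].round(3),s['time'])
cal=arm.calibration('wrist');im,d=arm.grab_frame('wrist');save('wrist1.png',im);np.savez('wrist1.npz',im=im,d=d)
hsv=cv2.cvtColor(im,cv2.COLOR_RGB2HSV)
m=(hsv[...,0]>98)&(hsv[...,0]<125)&(hsv[...,1]>140)&(d>0)
v,u=np.nonzero(m);P=world(cal,d,np.c_[u+.5,v+.5])
P=P[(abs(P[:,0]-.485)<.1)&(abs(P[:,1]+.3)<.08)&(P[:,2]<.06)]
for lo,hi in ((-.005,.06),(.036,.06),(.017,.03)):
    Q=P[(P[:,2]>lo)&(P[:,2]<hi)];print(lo,hi,len(Q),cv2.minAreaRect(Q[:,:2].astype(np.float32)*1000),np.median(Q[:,2]))
E
```

```text
[ 0.47519741 -0.30138922  0.19843527] [-0.144  0.391  0.83   1.868 -0.335  1.027 -0.605] 4.0
-0.005 0.06 7482 ((485.6213073730469, -300.1609802246094), (129.18751525878906, 62.3644905090332), 7.4091877937316895) 0.0036995457632793246
0.036 0.06 1158 ((500.03192138671875, -298.28704833984375), (100.12369537353516, 62.3644905090332), 7.409186840057373) 0.04193640168190328
0.017 0.03 781 ((484.1642761230469, -300.9665832519531), (125.57353973388672, 61.64860153198242), 6.924964427947998) 0.02401978612240431
```

View pics/wrist1.png

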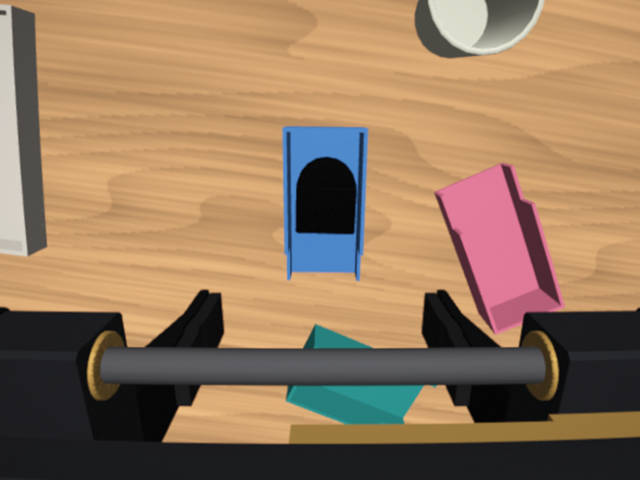

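The wrist view shows the bin at (326,200) with the black heel. Its measured pose is (0.486, -0.300), yaw 7.4°, and the extents match the given size. The grasp point is clear of the pink box. I'll descend now.

```bash
python3 - <<'E'
from plan import *
plan([([.4935,-.2992,.1],pose(7.4),4),([.4935,-.2992,.009],pose(7.4),6)],1)
E
```

```text
[1, 0.13, -0.03, 0.61, 0.01, 0.0, 0.01]
[1, 0.12, -0.03, 0.62, 0.01, 0.0, 0.01]
[1, 0.13, -0.03, 0.61, 0.02, 0.01, 0.01]
[1, 0.13, -0.02, 0.62, 0.01, 0.0, 0.01]
# [ 0.4936 -0.2993  0.0999] err [ 0.0001 -0.0001 -0.0001]
[1, 0.0, 0.0, 0.38, 0.0, 0.0, 0.0]
[1, 0.0, 0.0, 0.38, 0.0, 0.0, 0.0]
[1, 0.0, 0.0, 0.38, 0.0, 0.0, 0.0]
[1, 0.0, 0.0, 0.37, 0.0, 0.0, 0.0]
[1, 0.0, 0.0, 0.38, 0.0, 0.0, 0.0]
[1, 0.0, 0.0, 0.38, 0.0, 0.0, 0.0]
# [ 0.4936 -0.2993  0.0091] err [ 0.0001 -0.0001  0.0001]
```

>>> jog_arm(moves=[[1, 0.13, 0, 0.6, 0, 0, 0.01], [1, 0.13, 0, 0.6, 0, 0, 0.01], [1, 0.13, -0.05, 0.6, 0.02, 0, 0.01], [1, 0.13, -0.05, 0.65, 0.02, 0, 0.01], [1, 0, 0, 0.4, 0, 0, 0], [1, 0, 0, 0.4, 0, 0, 0], [1, 0, 0, 0.4, 0, 0, 0], [1, 0, 0, 0.4, 0, 0, 0], [1, 0, 0, 0.4, 0, 0, 0], [1, 0, 0, 0.2, 0, 0, 0]])

```text
time: 5.05
tool_pos: [0.4944, -0.2922, 0.0109]
ee_rot: [0.997, 0.071, -0.001, -0.003]
ft_force: [-0.2, 0.2, 1.3]
grip_width: 1.001
grasp_force: 0.0
```

```bash
python3 - <<'E'
from plan import *
s=arm.sense();print(s['tool_pos'].round(4),(pose(7.4).inv()*R.from_quat(s['ee_rot'])).as_rotvec().round(3),s['ft_force'])
E
```

```text
[ 0.4944 -0.2922  0.0109] [ 0.005 -0.001 -0.013] [-0.16016911  0.15763949  1.26244578]
```

>>> jog_arm(moves=[[1, 0, 0.05, 0.02, 0, 0, 0], [1, 0, 0.05, 0.02, 0, 0, 0], [1, 0, 0.05, 0, 0, 0, 0], [1, 0, 0, 0, 0, 0, 0], [1, 0, 0, 0, 0, 0, 0], [1, 0, 0, 0, 0, 0, 0], [1, 0, 0, 0, 0, 0, 0], [1, 0, 0, 0, 0, 0, 0], [1, 0, 0, 0, 0, 0, 0], [1, 0, 0, 0, 0, 0, 0]])

```text
time: 6.05
tool_pos: [0.4958, -0.2984, 0.0109]
ee_rot: [0.997, 0.071, -0.0, -0.002]
ft_force: [-0.4, 0.0, 0.2]
grip_width: 1.004
grasp_force: 0.0
```

```bash
python3 - <<'E'
from plan import *
s=arm.sense();print(s['tool_pos'].round(4),(pose(7.4).inv()*R.from_quat(s['ee_rot'])).as_rotvec().round(3),s['ft_force'])
cal=arm.calibration('wrist');im,d=arm.grab_frame('wrist');np.savez('wrist2.npz',im=im,d=d)
save('wrist2.png',im)
E
```

```text
[ 0.4958 -0.2984  0.0109] [ 0.004 -0.    -0.013] [-0.35353477  0.0469912   0.15008339]
```

View pics/wrist2.png

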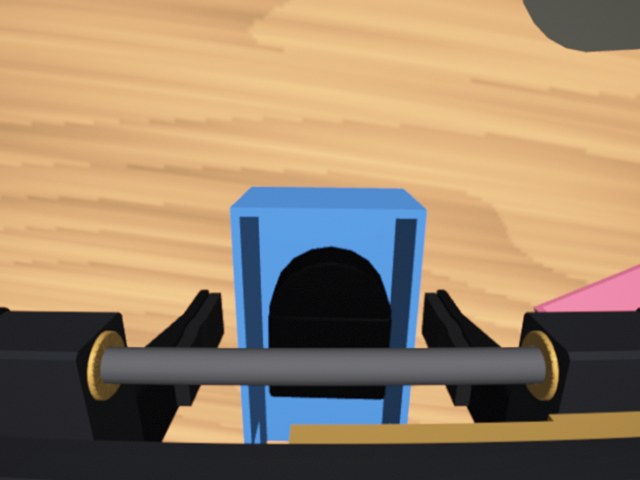

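The fingers straddle the bin evenly (bin edges at 232 and 426). I'll close on it.

>>> jog_arm(moves=[[1, 0, 0, 0.02, -0.04, 0, 0.13], [-1, 0, 0, 0, 0, 0, 0], [-1, 0, 0, 0, 0, 0, 0], [-1, 0, 0, 0, 0, 0, 0], [-1, 0, 0, 0, 0, 0, 0], [-1, 0, 0, 0, 0, 0, 0], [-1, 0, 0, 0, 0, 0, 0], [-1, 0, 0, 0, 0, 0, 0], [-1, 0, 0, 0, 0, 0, 0], [-1, 0, 0, 0, 0, 0, 0]], grip_force=30)

```text
time: 7.1
tool_pos: [0.4959, -0.2986, 0.0101]
ee_rot: [0.998, 0.064, 0.0, 0.0]
ft_force: [1.0, -1.2, -0.5]
grip_width: 0.735
grasp_force: 30.0
```

```bash
python3 - <<'E'
from plan import *
s=arm.sense();print(s['tool_pos'].round(4),s['ee_rot'].round(4).tolist(),(pose(7.4).inv()*R.from_quat(s['ee_rot'])).as_rotvec().round(3),s['grip_width']*87,s['joints'].round(3))
p=s['tool_pos']
plan([(p+[0,0,.1],pose(7.4),10)],-1)
E
```

```text
[ 0.4959 -0.2986  0.0101] [0.9979, 0.0643, 0.0, 0.0001] [-0. -0.  0.] 63.91917275097424 [ 0.012  0.663  0.627  1.962 -0.59   0.706 -0.439]
[-1, 0.0, 0.0, -0.25, 0.0, 0.0, 0.0]
[-1, 0.0, 0.0, -0.25, 0.0, 0.0, 0.0]
[-1, 0.0, 0.0, -0.25, 0.0, 0.0, 0.0]
[-1, 0.0, 0.0, -0.25, 0.0, 0.0, 0.0]
[-1, 0.0, 0.0, -0.25, 0.0, 0.0, 0.0]
[-1, 0.0, 0.0, -0.25, 0.0, 0.0, 0.0]
[-1, 0.0, 0.0, -0.25, 0.0, 0.0, 0.0]
[-1, 0.0, 0.0, -0.25, 0.0, 0.0, 0.0]
[-1, 0.0, 0.0, -0.25, 0.0, 0.0, 0.0]
[-1, 0.0, 0.0, -0.25, 0.0, 0.0, 0.0]
# [ 0.4959 -0.2986  0.1101] err [-0.  0. -0.]
```

>>> jog_arm(moves=[[-1, 0, 0, -0.1, 0, 0, 0], [-1, 0, 0, -0.25, 0, 0, 0], [-1, 0, 0, -0.3, 0, 0, 0], [-1, 0, 0, -0.3, 0, 0, 0], [-1, 0, 0, -0.3, 0, 0, 0], [-1, 0, 0, -0.3, 0, 0, 0], [-1, 0, 0, -0.3, 0, 0, 0], [-1, 0, 0, -0.3, 0, 0, 0], [-1, 0, 0, -0.25, 0, 0, 0], [-1, 0, 0, -0.2, 0, 0, 0]])

```text
time: 8.1
tool_pos: [0.496, -0.2985, 0.1151]
ee_rot: [0.998, 0.064, 0.0, 0.0]
ft_force: [-0.0, 0.3, -3.0]
grip_width: 0.733
grasp_force: 30.0
```

```bash
python3 - <<'E'
from plan import *
plan([([.60,.035,.14],pose(0),20)],-1)
E
```

```text
[-1, 0.18, -0.4, -0.03, 0.0, 0.0, 0.06]
[-1, 0.18, -0.39, -0.03, 0.0, 0.0, 0.07]
[-1, 0.18, -0.4, -0.03, 0.0, 0.0, 0.06]
[-1, 0.17, -0.4, -0.03, 0.0, 0.0, 0.07]
[-1, 0.18, -0.41, -0.04, 0.0, 0.0, 0.06]
[-1, 0.17, -0.4, -0.03, 0.0, 0.0, 0.07]
[-1, 0.16, -0.4, -0.03, 0.0, 0.0, 0.06]
[-1, 0.17, -0.41, -0.03, 0.0, 0.0, 0.07]
[-1, 0.16, -0.4, -0.03, 0.0, 0.0, 0.06]
[-1, 0.16, -0.41, -0.03, 0.0, 0.0, 0.06]
[-1, 0.16, -0.41, -0.03, 0.0, 0.0, 0.07]
[-1, 0.15, -0.4, -0.03, 0.0, 0.0, 0.06]
[-1, 0.15, -0.41, -0.03, 0.0, 0.0, 0.07]
[-1, 0.15, -0.41, -0.04, 0.0, 0.0, 0.06]
[-1, 0.15, -0.42, -0.03, 0.0, 0.0, 0.07]
[-1, 0.14, -0.41, -0.03, 0.0, 0.0, 0.06]
[-1, 0.14, -0.41, -0.03, 0.0, 0.0, 0.07]
[-1, 0.14, -0.42, -0.03, 0.0, 0.0, 0.06]
[-1, 0.13, -0.41, -0.03, 0.0, 0.0, 0.06]
[-1, 0.14, -0.42, -0.03, 0.0, -0.01, 0.07]
# [0.6002 0.0351 0.1399] err [ 0.0002  0.0001 -0.0001]
```

>>> jog_arm(moves=[[-1, 0.1, -0.2, -0.05, 0, 0, 0.06], [-1, 0.2, -0.4, -0.05, 0, 0, 0.07], [-1, 0.2, -0.4, -0.05, 0, 0, 0.06], [-1, 0.2, -0.4, -0.05, 0, 0, 0.07], [-1, 0.2, -0.4, -0.05, 0, 0, 0.06], [-1, 0.2, -0.4, -0.05, 0, 0, 0.07], [-1, 0.15, -0.4, -0.05, 0, 0, 0.06], [-1, 0.15, -0.4, -0.05, 0, 0, 0.07], [-1, 0.15, -0.4, -0.05, 0, 0, 0.06], [-1, 0.15, -0.4, -0.05, 0, 0, 0.07]])

```text
time: 9.1
tool_pos: [0.5485, -0.1387, 0.1337]
ee_rot: [0.999, 0.032, -0.001, -0.0]
ft_force: [0.6, -0.3, -2.2]
grip_width: 0.733
grasp_force: 30.0
```

>>> jog_arm(moves=[[-1, 0.15, -0.4, -0.02, 0, 0, 0.06], [-1, 0.15, -0.4, -0.02, 0, 0, 0.07], [-1, 0.15, -0.4, -0.02, 0, 0, 0.06], [-1, 0.15, -0.4, -0.02, 0, 0, 0.07], [-1, 0.15, -0.4, -0.02, 0, 0, 0.06], [-1, 0.15, -0.4, -0.02, 0, 0, 0.07], [-1, 0.15, -0.4, 0, 0, 0, 0.06], [-1, 0.15, -0.4, 0, 0, 0, 0.07], [-1, 0.15, -0.4, 0, 0, 0, 0.06], [-1, 0.1, -0.3, 0, 0, 0, 0.06]])

```text
time: 10.1
tool_pos: [0.6009, 0.0198, 0.1383]
ee_rot: [1.0, 0.001, -0.001, -0.0]
ft_force: [0.4, -1.1, -2.4]
grip_width: 0.734
grasp_force: 30.0
```

```bash
python3 - <<'E'
from plan import *
s=arm.sense();print(s['tool_pos'].round(4),s['joints'].round(3))
plan([([.606,.035,.135],pose(0,15),5),([.613,.035,.103],pose(0,46),10)],-1)
E
```

```text
[0.6009 0.0198 0.1383] [-0.673  0.538  0.797  1.835 -0.463  0.966 -1.245]
[-1, 0.03, -0.08, 0.02, 0.0, 0.53, 0.0]
[-1, 0.02, -0.07, 0.01, 0.0, 0.52, 0.0]
[-1, 0.02, -0.08, 0.02, 0.0, 0.53, 0.01]
[-1, 0.03, -0.07, 0.02, -0.01, 0.52, 0.0]
[-1, 0.02, -0.08, 0.02, 0.0, 0.53, 0.0]
# [0.606  0.035  0.1352] err [0.     0.     0.0002]
[-1, 0.0, 0.0, 0.08, 0.0, 0.54, 0.0]
[-1, -0.01, 0.0, 0.08, 0.0, 0.54, 0.0]
[-1, -0.02, 0.0, 0.09, 0.0, 0.54, 0.0]
[-1, -0.01, 0.0, 0.08, 0.0, 0.54, 0.0]
[-1, -0.02, 0.0, 0.08, 0.0, 0.55, 0.0]
[-1, -0.03, 0.0, 0.07, 0.0, 0.54, 0.0]
[-1, -0.03, 0.0, 0.08, 0.0, 0.54, 0.0]
[-1, -0.03, 0.0, 0.08, 0.0, 0.54, 0.0]
[-1, -0.04, 0.0, 0.07, 0.0, 0.54, 0.0]
[-1, -0.04, 0.0, 0.07, 0.0, 0.54, 0.0]
# [0.6131 0.035  0.1031] err [0.0001 0.     0.0001]
```

```bash
python3 - <<'E'
from plan import *
plan([([.606,.035,.085],pose(0,12),10),([.613,.035,.103],pose(0,46),12)],-1)
E
```

```text
[-1, 0.01, -0.04, 0.13, 0.0, 0.21, 0.0]
[-1, 0.01, -0.04, 0.14, 0.0, 0.21, 0.0]
[-1, 0.01, -0.03, 0.13, 0.0, 0.21, 0.0]
[-1, 0.01, -0.04, 0.13, 0.0, 0.21, 0.0]
[-1, 0.0, -0.04, 0.14, 0.0, 0.21, 0.01]
[-1, 0.0, -0.04, 0.13, 0.0, 0.21, 0.0]
[-1, -0.01, -0.04, 0.14, -0.01, 0.22, 0.0]
[-1, 0.0, -0.03, 0.13, 0.0, 0.21, 0.0]
[-1, -0.01, -0.04, 0.13, 0.0, 0.21, 0.0]
[-1, -0.02, -0.04, 0.14, 0.0, 0.21, 0.0]
# [0.6059 0.035  0.0848] err [-0.0001  0.     -0.0002]
[-1, 0.02, 0.0, -0.03, 0.0, 0.49, 0.0]
[-1, 0.03, 0.0, -0.04, 0.0, 0.5, 0.0]
[-1, 0.02, 0.0, -0.03, 0.0, 0.49, 0.0]
[-1, 0.03, 0.0, -0.03, 0.0, 0.5, 0.0]
[-1, 0.03, 0.0, -0.03, 0.0, 0.49, 0.0]
[-1, 0.03, 0.0, -0.03, 0.0, 0.5, 0.0]
[-1, 0.03, 0.0, -0.02, 0.0, 0.49, 0.0]
[-1, 0.03, 0.0, -0.03, 0.0, 0.49, 0.0]
[-1, 0.03, 0.0, -0.02, 0.0, 0.5, 0.0]
[-1, 0.04, 0.0, -0.02, 0.0, 0.49, 0.0]
[-1, 0.04, 0.0, -0.02, 0.0, 0.5, 0.0]
[-1, 0.03, 0.0, -0.02, 0.0, 0.49, 0.0]
# [0.6129 0.035  0.103 ] err [-0.0001  0.      0.    ]
```

>>> jog_arm(moves=[[-1, 0, -0.02, 0.13, 0, 0.2, 0], [-1, 0, -0.02, 0.13, 0, 0.2, 0], [-1, 0, -0.02, 0.13, 0, 0.2, 0], [-1, 0, -0.02, 0.13, 0, 0.2, 0], [-1, 0, -0.02, 0.13, 0, 0.2, 0], [-1, 0, -0.02, 0.13, 0, 0.2, 0], [-1, 0, -0.02, 0.13, 0, 0.2, 0], [-1, 0, -0.02, 0.13, 0, 0.2, 0], [-1, 0, 0, 0.13, 0, 0.2, 0], [-1, 0, 0, 0.13, 0, 0.2, 0]])

```text
time: 11.1
tool_pos: [0.6052, 0.0244, 0.0866]
ee_rot: [0.995, -0.0, 0.1, -0.0]
ft_force: [1.0, -0.6, -2.9]
grip_width: 0.732
grasp_force: 30.0
```

```bash
python3 - <<'E'
from plan import *
s=arm.sense();print(s['tool_pos'].round(4),s['joints'].round(3),(pose(0).inv()*R.from_quat(s['ee_rot'])).as_rotvec(degrees=True).round(2))
plan([([.613,.035,.103],pose(0,46),10)],-1)
E
```

```text
[0.6052 0.0244 0.0866] [-0.666  0.515  0.719  2.012 -0.592  0.6   -1.147] [1.000e-02 1.143e+01 1.000e-02]
[-1, 0.03, -0.03, -0.04, 0.0, 0.6, 0.0]
[-1, 0.03, -0.02, -0.03, 0.0, 0.61, 0.0]
[-1, 0.03, -0.03, -0.03, 0.0, 0.6, 0.0]
[-1, 0.03, -0.03, -0.03, 0.0, 0.6, 0.0]
[-1, 0.04, -0.02, -0.03, 0.0, 0.61, 0.0]
[-1, 0.03, -0.03, -0.03, 0.0, 0.6, 0.0]
[-1, 0.04, -0.03, -0.02, 0.0, 0.6, 0.0]
[-1, 0.04, -0.02, -0.03, 0.0, 0.61, 0.0]
[-1, 0.04, -0.03, -0.01, 0.0, 0.6, 0.0]
[-1, 0.05, -0.02, -0.02, 0.0, 0.6, 0.0]
# [0.6132 0.0348 0.1031] err [ 0.0002 -0.0002  0.0001]
```

>>> jog_arm(moves=[[-1, 0.03, -0.03, -0.03, 0, 0.6, 0], [-1, 0.03, -0.03, -0.03, 0, 0.6, 0], [-1, 0.03, -0.03, -0.03, 0, 0.6, 0], [-1, 0.03, -0.03, -0.03, 0, 0.6, 0], [-1, 0.03, -0.03, -0.03, 0, 0.6, 0], [-1, 0.03, -0.03, -0.03, 0, 0.6, 0], [-1, 0.04, -0.03, -0.03, 0, 0.6, 0], [-1, 0.04, -0.02, -0.02, 0, 0.6, 0], [-1, 0.04, -0.02, -0.02, 0, 0.55, 0], [-1, 0.04, -0.02, -0.02, 0, 0.5, 0]])

```text
time: 12.1
tool_pos: [0.6335, 0.0413, 0.1815]
ee_rot: [0.951, -0.002, 0.31, 0.005]
ft_force: [0.9, 0.2, -1.9]
grip_width: 0.733
grasp_force: 30.0
```

```bash
python3 - <<'E'
from plan import *
s=arm.sense();print(s['tool_pos'].round(4),s['joints'].round(3),(pose(0).inv()*R.from_quat(s['ee_rot'])).as_rotvec(degrees=True).round(2),s['ft_force'])
E
```

```text
[0.6335 0.0413 0.1815] [-0.973  0.338  0.954  2.191 -1.041  0.212 -0.74 ] [-0.57 36.12  0.21] [ 0.91153989  0.24494658 -1.85189997]
```

```bash
python3 - <<'E'
from plan import *
im,d=arm.grab_frame('scene');save('scene1.png',im[150:350,120:500])
print([(np.round(x['location'],3).tolist(),round(x['score'],2)) for x in arm.spot_in('scene','heel_black_center')])
E
```

```text
[([0.491, 0.032, 0.026], 0.76)]
```

View pics/scene1.png

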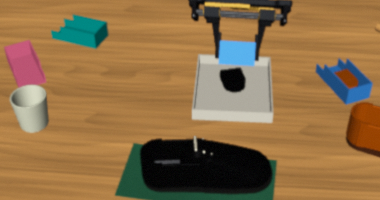

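The heel is already in the tray (crop 232,80). But j5 and j6 hit their limits, so the tilt reached only 36° with the mouth too high. The proper 45° low hold still has to be done, so I'll fit a kinematic model to the recorded poses to find a bin yaw where it is reachable.

```bash
cat > kin.py <<'E'
from plan import *
from scipy.optimize import least_squares
D=[([-1.229,.469,-.049,1.532,.024,1.141,-.082],[.2446,.6292,.2226],[.18434,.98286,0,0]),
([-.86807,.13925,.26156,1.9502,-.04164,1.05629,-.29202],[.41716,.25472,.24296],[.595,.804,0,0]),
([-.49559,.1617,.60609,1.98202,-.10754,1.02812,-.41966],[.48442,-.06,.23053],[.88,.476,0,0]),
([-.144,.391,.83,1.868,-.335,1.027,-.605],[.4752,-.3014,.1984],[.998,.07,0,0]),
([.012,.663,.627,1.962,-.59,.706,-.439],[.4959,-.2986,.0101],[.9979,.0643,0,0]),
([-.673,.538,.797,1.835,-.463,.966,-1.245],[.6009,.0198,.1383],[1,.001,-.001,0]),
([-.666,.515,.719,2.012,-.592,.6,-1.147],[.6052,.0244,.0866],[.995,0,.1,0]),
([-.973,.338,.954,2.191,-1.041,.212,-.74],[.6335,.0413,.1815],[.951,-.002,.31,.005])]
LO=np.array([-2.59,-.33,-1.39,.1,-1.04,.21,-2.66]);HI=np.array([2.59,1.99,1.29,2.45,4.18,1.99,2.66])
def fk(q,w):
    sg=np.sign
    h,d3,a3,d5,a4,a6,d7,phi,o1,o3,o5=w[:11];s1,s3,s5,s7=w[11:15]
    z=lambda a:R.from_euler('z',a);y=lambda a:R.from_euler('y',a)
    p=np.array([0,0,h]);r=z(s1*q[0]+o1)*y(q[1]);p=p+r.apply([0,0,d3]);r=r*z(s3*q[2]+o3)
    p=p+r.apply([a3,0,0]);r=r*y(q[3]);p=p+r.apply([a4,0,d5]);r=r*z(s5*q[4]+o5)*y(q[5])
    p=p+r.apply([a6,0,d7]);r=r*z(s7*q[6]+phi);return p,r
def fit():
    import itertools
    best=None
    for s in itertools.product((1,-1),repeat=4):
      for ph in (0,1.57,3.14,-1.57):
        def f(x):
            o=[]
            for q,p,e in D:
                P,Q=fk(q,np.r_[x,s]);o+=[*((P-p)),*(.3*(Q.inv()*R.from_quat(e)).as_rotvec())]
            return np.array(o)
        z=least_squares(f,[.27,.3,.0,.33,0,.0,.27,ph,0,0,0],max_nfev=60)
        if best is None or z.cost<best[0]: best=(z.cost,np.r_[z.x,s],z.fun)
    return best
if __name__=='__main__':
    c,w,f=fit();print(c,w.round(4),abs(f).reshape(-1,6).max(1).round(4));np.save('w.npy',w)
E
python3 kin.py
```

```text
0.00026033475939554317 [ 2.338e-01  5.393e-01  2.310e-02  4.492e-01 -1.920e-02  4.000e-03
  3.121e-01  1.509e+00 -5.940e-02 -5.800e-03 -1.300e-03 -1.000e+00
 -1.000e+00 -1.000e+00 -1.000e+00] [0.002  0.0099 0.0066 0.004  0.0056 0.0035 0.0047 0.0118]
```

```bash
cat > ik.py <<'E'
from kin import *
w=np.load('w.npy');MID=(LO+HI)/2;HALF=(HI-LO)/2
def ik(P,Q,q0,reg=.02):
    def f(q):
        p,r=fk(q,w);return np.r_[(p-P)*10,(r.inv()*Q).as_rotvec()*3,reg*((q-q0))]
    z=least_squares(f,np.clip(q0,LO+.05,HI-.05),bounds=(LO,HI));p,r=fk(z.x,w)
    return z.x,np.linalg.norm(p-P),np.linalg.norm((r.inv()*Q).as_rotvec())
def tcp(mouth,yaw,tilt):
    c,s=np.cos(np.radians(tilt)),np.sin(np.radians(tilt));x,z=.0755,.0071
    return np.array(mouth)+R.from_euler('z',yaw,degrees=True).apply([x*c-z*s,0,x*s+z*c])
E
python3 - <<'E'
from ik import *
q=arm.sense()['joints']
rng=np.random.default_rng(0)
for yaw in range(-180,180,30):
    P=tcp([.505,.035,.05]+.04*np.array([np.cos(np.radians(yaw)),np.sin(np.radians(yaw)),0]),yaw,45)
    best=None
    for k in range(8):
        q0=q if k==0 else np.clip(MID+HALF*rng.uniform(-.8,.8,7),LO,HI)
        if k==1:q0=np.array([-.67,.54,.8,1.84,-.46,.97,-1.2])
        x,e,a=ik(P,pose(yaw,45),q0,.005)
        if e<.01 and a<.04:
            m=np.minimum(x-LO,HI-x).min()
            if best is None or m>best[0]: best=(m,x.round(2).tolist(),k)
    print(yaw,P.round(3),best)
E
```

```text
-180 [0.417 0.035 0.108] (np.float64(0.5028078325842806), [-0.02, 0.63, -0.13, 1.81, 0.0, 1.49, 1.41], 6)
-150 [ 0.428 -0.009  0.108] (np.float64(0.5810435275507233), [-0.51, 0.65, 0.39, 1.84, 0.1, 1.41, 1.94], 6)
-120 [ 0.461 -0.042  0.108] (np.float64(0.5157909208355229), [-0.07, 0.59, -0.33, 1.93, 0.66, 1.39, 1.83], 4)
-90 [ 0.505 -0.053  0.108] (np.float64(0.37261290295766436), [-0.69, 0.53, 0.39, 2.08, 0.71, 0.94, 2.28], 3)
-60 [ 0.549 -0.042  0.108] (np.float64(0.20963284371139945), [-0.82, 0.47, 0.52, 2.24, 1.11, 0.6, 2.31], 2)
-30 [ 0.582 -0.009  0.108] (np.float64(0.06868162275049583), [0.45, 0.53, -0.95, 2.38, 1.85, 0.97, 2.25], 2)
0 [0.593 0.035 0.108] (np.float64(0.0017575290159053125), [0.77, 0.63, -1.19, 2.45, 2.23, 0.76, 2.54], 6)
30 [0.582 0.079 0.108] (np.float64(0.03603824384346366), [0.65, 0.43, -0.75, 2.41, 3.66, 0.3, 1.6], 6)
60 [0.549 0.112 0.108] (np.float64(4.082845173059013e-14), [0.97, 0.68, -1.1, 2.28, -0.63, 0.21, 0.16], 5)
90 [0.505 0.123 0.108] (np.float64(0.3318442362717171), [0.84, 0.69, -0.95, 2.12, -0.4, 0.67, 0.33], 5)
120 [0.461 0.112 0.108] (np.float64(0.48351842605332473), [0.68, 0.71, -0.84, 1.97, -0.21, 1.05, 0.54], 5)
150 [0.428 0.079 0.108] (np.float64(0.5939086948955943), [0.27, 0.64, -0.39, 1.86, -0.18, 1.37, 1.02], 3)
```

```bash
cat > sim.py <<'E'
from ik import *
def run(wps,q,p,yaw,tilt):
    for P,Y,T,n in wps:
        P=np.array(P);mx=0
        for i in range(1,n+1):
            a=i/n;x,e,an=ik(p+(P-p)*a,pose(yaw+(Y-yaw)*a,tilt+(T-tilt)*a),q,.01)
            mx=max(mx,abs(x-q).max());q=x
        p,yaw,tilt=P,Y,T
        print(P.round(3),Y,T,'q',q.round(2),'margin',np.minimum(q-LO,HI-q).min().round(2),'err',round(e,4),round(an,3),'dq',mx.round(3))
E
python3 - <<'E'
from sim import *
s=arm.sense();q=s['joints']
for Y in (90,120,150,-150,-120):
    m=np.array([.53,.02,.05])if Y>0 else np.array([.53,.05,.05])
    t=tcp(m,Y,45)
    print('---',Y);run([([.60,.035,.17],0,0,10),([t[0],t[1],.16],Y,0,30),(t,Y,45,20)],q,np.array(s['tool_pos']),0,36)
E
```

```text
--- 90
[0.6   0.035 0.17 ] 0 0 q [-0.88  0.64  1.11  1.79 -0.63  1.12 -1.12] margin 0.18 err 0.0 0.0 dq 0.136
[0.53  0.068 0.16 ] 90 0 q [-0.8   0.38  0.76  1.96 -0.33  0.92  0.13] margin 0.49 err 0.0 0.0 dq 0.043
[0.53  0.068 0.108] 90 45 q [-0.13  0.56  0.45  2.03 -1.04  1.25  0.99] margin 0.0 err 0.0 0.0 dq 0.049
--- 120
[0.6   0.035 0.17 ] 0 0 q [-0.88  0.64  1.11  1.79 -0.63  1.12 -1.12] margin 0.18 err 0.0 0.0 dq 0.136
[0.506 0.062 0.16 ] 120 0 q [-0.73  0.31  0.65  2.02 -0.25  0.89  0.59] margin 0.43 err 0.0 0.0 dq 0.058
[0.506 0.062 0.108] 120 45 q [-0.16  0.66  0.42  1.83 -0.74  1.46  1.17] margin 0.3 err 0.0 0.0 dq 0.048
--- 150
[0.6   0.035 0.17 ] 0 0 q [-0.88  0.64  1.11  1.79 -0.63  1.12 -1.12] margin 0.18 err 0.0 0.0 dq 0.136
[0.488 0.044 0.16 ] 150 0 q [-0.62  0.26  0.55  2.06 -0.18  0.86  1.08] margin 0.39 err 0.0 0.0 dq 0.077
[0.488 0.044 0.108] 150 45 q [-0.23  0.72  0.39  1.69 -0.46  1.59  1.41] margin 0.4 err 0.0 0.0 dq 0.038
--- -150
[0.6   0.035 0.17 ] 0 0 q [-0.88  0.64  1.11  1.79 -0.63  1.12 -1.12] margin 0.18 err 0.0 0.0 dq 0.136
[0.488 0.026 0.16 ] -150 0 q [-0.79  0.56  1.29  2.27 -1.04  1.01 -2.66] margin 0.0 err 0.0909 0.455 dq 0.09
[0.488 0.026 0.108] -150 45 q [-0.81  1.1   1.29  1.98 -0.79  1.33 -2.66] margin 0.0 err 0.1355 0.805 dq 0.077
--- -120
[0.6   0.035 0.17 ] 0 0 q [-0.88  0.64  1.11  1.79 -0.63  1.12 -1.12] margin 0.18 err 0.0 0.0 dq 0.136
[0.506 0.008 0.16 ] -120 0 q [-0.9   0.63  1.29  2.1  -0.89  1.06 -2.66] margin 0.0 err 0.0411 0.195 dq 0.071
[0.506 0.008 0.108] -120 45 q [-1.    1.04  1.29  1.98 -0.65  1.03 -2.66] margin 0.0 err 0.092 0.544 dq 0.024
```

```bash
python3 - <<'E'
from plan import *
plan([([.60,.035,.17],pose(0),10)],-1)
E
```

```text
[-1, -0.09, 0.02, -0.03, 0.01, -0.63, 0.0]
[-1, -0.08, 0.01, -0.02, 0.01, -0.63, -0.01]
[-1, -0.09, 0.02, -0.01, 0.01, -0.64, 0.0]
[-1, -0.09, 0.02, -0.01, 0.01, -0.63, 0.0]
[-1, -0.09, 0.02, 0.0, 0.01, -0.63, 0.0]
[-1, -0.09, 0.01, 0.0, 0.01, -0.63, -0.01]
[-1, -0.09, 0.02, 0.01, 0.01, -0.63, 0.0]
[-1, -0.09, 0.02, 0.01, 0.01, -0.63, 0.0]
[-1, -0.09, 0.01, 0.02, 0.01, -0.64, 0.0]
[-1, -0.09, 0.02, 0.03, 0.01, -0.63, -0.01]
# [0.6    0.035  0.1699] err [-0.      0.     -0.0001]
```

>>> jog_arm(moves=[[-1, -0.09, 0.02, -0.03, 0.01, -0.6, 0], [-1, -0.09, 0.02, -0.02, 0.01, -0.6, 0], [-1, -0.09, 0.02, 0, 0.01, -0.6, 0], [-1, -0.09, 0.02, 0, 0.01, -0.6, 0], [-1, -0.09, 0.02, 0, 0.01, -0.6, 0], [-1, -0.09, 0.02, 0, 0.01, -0.6, 0], [-1, -0.09, 0.02, 0, 0.01, -0.6, 0], [-1, -0.09, 0.02, 0, 0.01, -0.6, 0], [-1, -0.09, 0.02, 0.02, 0.01, -0.6, 0], [-1, -0.09, 0.02, 0.02, 0.01, -0.6, 0]])

```text
time: 13.2
tool_pos: [0.5989, 0.033, 0.1674]
ee_rot: [1.0, -0.002, 0.013, -0.0]
ft_force: [-0.6, 0.5, -1.6]
grip_width: 0.738
grasp_force: 30.0
```

```bash
python3 - <<'E'
from plan import *
s=arm.sense();print(s['joints'].round(3),s['tool_pos'])
plan([([.555,.04,.16],pose(75),16),([.488,.044,.16],pose(150),14)],-1)
E
```

```text
[-0.902  0.637  1.149  1.84  -0.666  1.083 -1.078] [0.59885492 0.03295841 0.16741517]
[-1, -0.07, -0.01, 0.01, 0.01, -0.01, -0.82]
[-1, -0.07, -0.02, 0.01, 0.01, -0.02, -0.82]
[-1, -0.06, -0.02, 0.01, 0.01, -0.01, -0.82]
[-1, -0.07, -0.03, 0.01, 0.01, -0.01, -0.82]
[-1, -0.06, -0.03, 0.01, 0.01, -0.02, -0.82]
[-1, -0.06, -0.04, 0.01, 0.01, -0.01, -0.82]
[-1, -0.05, -0.04, 0.01, 0.01, -0.02, -0.82]
[-1, -0.06, -0.04, 0.01, 0.01, -0.01, -0.82]
[-1, -0.04, -0.05, 0.01, 0.01, -0.01, -0.82]
[-1, -0.05, -0.06, 0.01, 0.01, -0.02, -0.82]
[-1, -0.04, -0.06, 0.01, 0.01, -0.01, -0.82]
[-1, -0.03, -0.06, 0.02, 0.01, -0.01, -0.83]
[-1, -0.03, -0.06, 0.01, 0.01, -0.02, -0.82]
[-1, -0.02, -0.06, 0.01, 0.01, -0.01, -0.82]
[-1, -0.02, -0.07, 0.01, 0.01, -0.01, -0.82]
[-1, -0.01, -0.07, 0.01, 0.01, -0.02, -0.82]
# [0.5551 0.0402 0.16  ] err [0.0001 0.0002 0.    ]
[-1, -0.02, -0.12, 0.0, 0.0, 0.0, -0.93]
[-1, -0.02, -0.12, 0.0, 0.0, 0.0, -0.94]
[-1, 0.0, -0.12, 0.0, 0.0, 0.0, -0.93]
[-1, 0.01, -0.12, 0.0, 0.0, 0.0, -0.94]
[-1, 0.02, -0.11, 0.0, 0.0, 0.0, -0.93]
[-1, 0.03, -0.12, 0.0, 0.0, 0.0, -0.94]
[-1, 0.04, -0.11, 0.0, 0.0, 0.0, -0.93]
[-1, 0.05, -0.11, 0.0, 0.0, 0.0, -0.94]
[-1, 0.07, -0.1, 0.0, 0.0, 0.0, -0.93]
[-1, 0.07, -0.1, 0.0, 0.0, 0.0, -0.94]
[-1, 0.08, -0.09, 0.0, 0.0, 0.0, -0.93]
[-1, 0.09, -0.08, 0.0, 0.0, 0.0, -0.94]
[-1, 0.09, -0.07, 0.0, 0.0, 0.0, -0.93]
[-1, 0.1, -0.07, 0.0, 0.0, 0.0, -0.94]
# [0.4881 0.0439 0.16  ] err [ 0.0001 -0.0001  0.    ]
```

>>> jog_arm(moves=[[-1, -0.07, 0, 0, 0.01, -0.02, -0.5], [-1, -0.07, -0.02, 0, 0.01, -0.02, -0.8], [-1, -0.07, -0.02, 0, 0.01, -0.02, -0.9], [-1, -0.07, -0.03, 0, 0.01, -0.02, -0.9], [-1, -0.06, -0.03, 0, 0.01, -0.01, -0.9], [-1, -0.06, -0.04, 0, 0.01, -0.01, -0.9], [-1, -0.06, -0.04, 0, 0.01, -0.01, -0.9], [-1, -0.05, -0.05, 0, 0.01, -0.01, -0.9], [-1, -0.05, -0.05, 0, 0.01, -0.01, -0.9], [-1, -0.05, -0.06, 0, 0, 0, -0.9]])

```text
time: 14.2
tool_pos: [0.5704, 0.0372, 0.167]
ee_rot: [0.911, 0.412, 0.007, 0.001]
ft_force: [-0.8, 0.4, -1.3]
grip_width: 0.738
grasp_force: 30.0
```

>>> jog_arm(moves=[[-1, -0.04, -0.06, 0, 0, 0, -0.9], [-1, -0.04, -0.06, 0, 0, 0, -0.9], [-1, -0.03, -0.07, 0, 0, 0, -0.9], [-1, -0.02, -0.1, 0, 0, 0, -0.9], [-1, -0.02, -0.12, 0, 0, 0, -0.9], [-1, 0, -0.12, 0, 0, 0, -0.9], [-1, 0, -0.12, 0, 0, 0, -0.9], [-1, 0, -0.12, 0, 0, 0, -0.9], [-1, 0, -0.12, 0, 0, 0, -0.9], [-1, 0.02, -0.12, 0, 0, 0, -0.9]])

```text
time: 15.2
tool_pos: [0.529, 0.043, 0.1666]
ee_rot: [0.641, 0.767, 0.006, 0.004]
ft_force: [-0.1, 0.8, -1.7]
grip_width: 0.734
grasp_force: 30.0
```

```bash
python3 - <<'E'
from sim import *
s=arm.sense();print(s['joints'].round(3),s['tool_pos'],R.from_quat(s['ee_rot']).as_matrix()[:,0].round(3))
t=tcp([.53,.02,.05],150,45);print(t)
run([([.488,.044,.15],150,0,8),(t,150,45,12)],s['joints'],np.array(s['tool_pos']),108,0)
plan([([.488,.044,.15],pose(150),9),(t,pose(150,45),11)],-1)
E
```

```text
[-0.749  0.345  0.74   1.979 -0.298  0.911  0.323] [0.52896012 0.04301321 0.16657571] [-0.178  0.984  0.002]
[0.48811373 0.04418305 0.10840702]
[0.488 0.044 0.15 ] 150 0 q [-0.62  0.27  0.55  2.08 -0.2   0.84  1.1 ] margin 0.37 err 0.0 0.0 dq 0.21
[0.488 0.044 0.108] 150 45 q [-0.23  0.72  0.39  1.69 -0.46  1.59  1.41] margin 0.4 err 0.0 0.0 dq 0.066
[-1, 0.02, -0.11, 0.04, 0.02, 0.0, -0.96]
[-1, 0.04, -0.11, 0.05, 0.01, 0.01, -0.97]
[-1, 0.04, -0.11, 0.04, 0.02, 0.0, -0.96]
[-1, 0.05, -0.1, 0.05, 0.01, 0.01, -0.97]
[-1, 0.07, -0.09, 0.04, 0.02, 0.0, -0.96]
[-1, 0.07, -0.09, 0.05, 0.01, 0.01, -0.97]
[-1, 0.08, -0.08, 0.05, 0.02, 0.0, -0.96]
[-1, 0.09, -0.07, 0.04, 0.01, 0.0, -0.97]
[-1, 0.09, -0.07, 0.05, 0.02, 0.01, -0.96]
# [0.488  0.0439 0.1499] err [ 0.     -0.0001 -0.0001]
[-1, 0.0, 0.0, 0.09, 0.0, 0.71, 0.0]
[-1, -0.01, 0.0, 0.1, 0.0, 0.72, 0.0]
[-1, -0.01, 0.0, 0.09, 0.0, 0.71, 0.0]
[-1, -0.02, 0.0, 0.09, 0.0, 0.72, 0.0]
[-1, -0.03, 0.0, 0.09, 0.0, 0.71, 0.0]
[-1, -0.03, 0.0, 0.09, 0.0, 0.71, 0.0]
[-1, -0.04, 0.0, 0.09, 0.0, 0.72, 0.0]
[-1, -0.04, 0.01, 0.08, 0.0, 0.71, 0.0]
[-1, -0.05, 0.0, 0.08, 0.0, 0.72, 0.0]
[-1, -0.06, 0.0, 0.08, 0.0, 0.71, 0.0]
[-1, -0.06, 0.0, 0.07, 0.0, 0.71, 0.0]
# [0.488  0.0444 0.1084] err [-0.0001  0.0002  0.    ]
```

>>> jog_arm(moves=[[-1, 0.02, -0.11, 0.05, 0.01, 0, -0.95], [-1, 0.04, -0.11, 0.05, 0.01, 0, -0.95], [-1, 0.04, -0.11, 0.05, 0.01, 0, -0.95], [-1, 0.05, -0.1, 0.05, 0.01, 0, -0.95], [-1, 0.07, -0.09, 0.05, 0.01, 0, -0.95], [-1, 0.07, -0.09, 0.05, 0.01, 0, -0.95], [-1, 0.08, -0.08, 0.05, 0.01, 0, -0.95], [-1, 0.09, -0.07, 0.05, 0.01, 0, -0.8], [-1, 0, 0, 0.1, 0, 0.4, 0], [-1, 0, 0, 0.1, 0, 0.6, 0]])

```text
time: 16.2
tool_pos: [0.4922, 0.0455, 0.1424]
ee_rot: [0.318, 0.947, 0.018, -0.045]
ft_force: [0.4, -0.3, -1.4]
grip_width: 0.731
grasp_force: 30.0
```

```bash
python3 - <<'E'
from sim import *
s=arm.sense();print(s['joints'].round(3),s['tool_pos'],R.from_quat(s['ee_rot']).as_matrix()[:,0].round(3))
t=tcp([.53,.02,.05],148,45);print(t)
plan([(t,pose(148,45),10)],-1)
E
```

```text
[-0.57   0.332  0.541  2.018 -0.295  0.93   1.064] [0.49221324 0.04548064 0.14237721] [-0.793  0.601  0.097]
[0.48898322 0.04563013 0.10840702]
[-1, 0.0, -0.01, 0.09, 0.04, 0.69, -0.08]
[-1, -0.01, 0.0, 0.08, 0.05, 0.69, -0.08]
[-1, -0.01, 0.0, 0.08, 0.04, 0.68, -0.08]
[-1, -0.02, -0.01, 0.09, 0.05, 0.69, -0.08]
[-1, -0.03, 0.0, 0.08, 0.04, 0.69, -0.08]
[-1, -0.03, -0.01, 0.08, 0.05, 0.69, -0.08]
[-1, -0.03, 0.0, 0.08, 0.04, 0.68, -0.09]
[-1, -0.04, 0.0, 0.07, 0.04, 0.69, -0.08]
[-1, -0.05, -0.01, 0.07, 0.05, 0.69, -0.08]
[-1, -0.05, 0.0, 0.07, 0.04, 0.69, -0.08]
# [0.4891 0.0456 0.1084] err [ 0.0001 -0.      0.    ]
```

>>> jog_arm(moves=[[-1, 0, 0, 0.08, 0.04, 0.68, -0.08], [-1, -0.01, 0, 0.08, 0.04, 0.68, -0.08], [-1, -0.01, 0, 0.08, 0.04, 0.68, -0.08], [-1, -0.02, -0.01, 0.08, 0.04, 0.68, -0.08], [-1, -0.03, -0.01, 0.08, 0.04, 0.68, -0.08], [-1, -0.03, -0.01, 0.08, 0.04, 0.68, -0.08], [-1, -0.03, 0, 0.08, 0.04, 0.68, -0.08], [-1, -0.04, 0, 0.08, 0.04, 0.68, -0.08], [-1, -0.05, 0, 0.07, 0.04, 0.7, -0.08], [-1, -0.05, 0, 0.07, 0.04, 0.7, -0.08]])

```text
time: 17.2
tool_pos: [0.4908, 0.0446, 0.1085]
ee_rot: [0.256, 0.888, 0.107, -0.365]
ft_force: [-0.6, -0.3, -0.1]
grip_width: 0.732
grasp_force: 30.0
```

```bash
python3 - <<'E'
from sim import *
s=arm.sense();M=R.from_quat(s['ee_rot']);m=M.as_matrix();print(s['joints'].round(3),s['tool_pos'],m[:,0].round(3),np.degrees(np.arccos(-m[2,2])))
print('mouth',s['tool_pos']+M.apply([-.0755,0,.0071]))
im,d=arm.grab_frame('scene');save('scene2.png',cv2.resize(im[170:290,280:430],None,fx=3,fy=3))
E
```

```text
[-0.216  0.722  0.391  1.691 -0.517  1.568  1.413] [0.4907921  0.04461429 0.10848532] [-0.602  0.377  0.704] 44.74435483314832
mouth [0.53200169 0.01880101 0.05029509]
```

View pics/scene2.png

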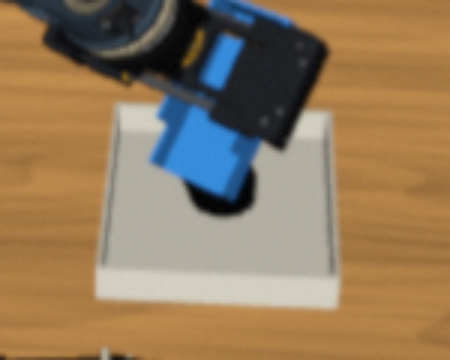

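The bin is at 45° with its mouth 50 mm up over the tray, and the heel lies in the tray under the mouth (222,195). I'll hold here for more than a second, then level.

>>> jog_arm(moves=[[-1, 0, 0, 0, 0, 0, 0], [-1, 0, 0, 0, 0, 0, 0], [-1, 0, 0, 0, 0, 0, 0], [-1, 0, 0, 0, 0, 0, 0], [-1, 0, 0, 0, 0, 0, 0], [-1, 0, 0, 0, 0, 0, 0], [-1, 0, 0, 0, 0, 0, 0], [-1, 0, 0, 0, 0, 0, 0], [-1, 0, 0, 0, 0, 0, 0], [-1, 0, 0, 0, 0, 0, 0]])

```text
time: 18.25
tool_pos: [0.4907, 0.0449, 0.1093]
ee_rot: [0.256, 0.889, 0.106, -0.364]
ft_force: [-0.1, -0.2, -1.8]
grip_width: 0.731
grasp_force: 30.0
```

>>> jog_arm(moves=[[-1, 0, 0, 0, 0, 0, 0], [-1, 0, 0, 0, 0, 0, 0], [-1, 0, 0, 0, 0, 0, 0], [-1, 0, 0, 0, 0, 0, 0], [-1, 0.05, 0, -0.07, 0, -0.5, 0], [-1, 0.05, 0, -0.1, 0, -0.6, 0], [-1, 0.04, 0, -0.1, 0, -0.6, 0], [-1, 0.04, 0, -0.1, 0, -0.6, 0], [-1, 0.03, 0, -0.1, 0, -0.6, 0], [-1, 0.03, 0, -0.1, 0, -0.6, 0]])

```text
time: 19.25
tool_pos: [0.4955, 0.0418, 0.1339]
ee_rot: [0.271, 0.939, 0.06, -0.203]
ft_force: [0.4, -0.8, -0.9]
grip_width: 0.734
grasp_force: 30.0
```

```bash
python3 - <<'E'
from sim import *
s=arm.sense();m=R.from_quat(s['ee_rot']).as_matrix();print(s['joints'].round(3),s['tool_pos'],m[:,0].round(3),s['ft_force'])
y=148
run([([.495,.04,.16],y,0,8),([.53,-.06,.17],75,0,15),([.4959,-.29,.12],7.4,0,15),([.4959,-.2986,.011],7.4,0,15)],s['joints'],np.array(s['tool_pos']),y,25)
plan([([.495,.04,.16],pose(y),5),([.53,-.06,.17],pose(75),15)],-1)
E
```

```text
[-0.366  0.51   0.466  1.839 -0.432  1.27   1.32 ] [0.49547828 0.04178452 0.13387735] [-0.771  0.485  0.413] [ 0.40651156 -0.81548278 -0.91700001]
[0.495 0.04  0.16 ] 148 0 q [-0.62  0.27  0.56  2.05 -0.19  0.87  1.06] margin 0.4 err 0.0 0.0 dq 0.053
[ 0.53 -0.06  0.17] 75 0 q [-0.63  0.39  0.86  1.96 -0.37  0.96  0.15] margin 0.43 err 0.0 0.0 dq 0.062
[ 0.496 -0.29   0.12 ] 7.4 0 q [-0.28  0.64  1.06  1.91 -0.67  1.   -0.36] margin 0.23 err 0.0 0.0 dq 0.039
[ 0.496 -0.299  0.011] 7.4 0 q [-0.17  0.77  0.91  1.96 -0.83  0.84 -0.23] margin 0.21 err 0.0 0.0 dq 0.011
[-1, 0.05, -0.01, -0.12, 0.01, -0.85, -0.01]
[-1, 0.04, -0.01, -0.12, 0.0, -0.85, 0.0]
[-1, 0.03, -0.01, -0.13, 0.01, -0.85, -0.01]
[-1, 0.02, 0.0, -0.13, 0.01, -0.86, -0.01]
[-1, 0.01, -0.01, -0.13, 0.01, -0.85, 0.0]
# [0.4951 0.0401 0.1599] err [ 0.0001  0.0001 -0.0001]
[-1, -0.14, -0.11, -0.02, 0.0, 0.0, 0.85]
[-1, -0.14, -0.1, -0.01, 0.0, 0.0, 0.85]
[-1, -0.16, -0.08, -0.02, 0.0, 0.0, 0.85]
[-1, -0.16, -0.08, -0.02, 0.0, 0.0, 0.85]
[-1, -0.17, -0.06, -0.01, 0.0, 0.0, 0.85]
[-1, -0.17, -0.04, -0.02, 0.0, 0.0, 0.85]
[-1, -0.17, -0.03, -0.02, 0.0, 0.0, 0.84]
[-1, -0.18, -0.01, -0.01, 0.0, 0.0, 0.85]
[-1, -0.18, 0.0, -0.02, 0.0, 0.0, 0.85]
[-1, -0.17, 0.01, -0.02, 0.0, 0.0, 0.85]
[-1, -0.18, 0.03, -0.01, 0.0, 0.0, 0.85]
[-1, -0.17, 0.05, -0.02, 0.0, 0.0, 0.85]
[-1, -0.16, 0.06, -0.02, 0.0, 0.0, 0.85]
[-1, -0.16, 0.07, -0.01, 0.0, 0.0, 0.85]
[-1, -0.16, 0.09, -0.02, 0.0, 0.0, 0.85]
# [ 0.5301 -0.0601  0.17  ] err [ 0.0001 -0.0001 -0.    ]
```

>>> jog_arm(moves=[[-1, 0.05, 0, -0.12, 0.01, -0.85, 0], [-1, 0.04, 0, -0.12, 0.01, -0.85, 0], [-1, 0.03, 0, -0.13, 0.01, -0.85, 0], [-1, 0.02, 0, -0.13, 0.01, -0.85, 0], [-1, 0, 0, -0.13, 0.01, -0.85, 0], [-1, -0.14, -0.11, -0.02, 0, 0, 0.85], [-1, -0.14, -0.1, -0.02, 0, 0, 0.85], [-1, -0.16, -0.08, -0.02, 0, 0, 0.85], [-1, -0.16, -0.08, -0.02, 0, 0, 0.85], [-1, -0.17, -0.06, -0.02, 0, 0, 0.85]])

```text
time: 20.25
tool_pos: [0.5072, 0.0075, 0.1636]
ee_rot: [0.475, 0.88, -0.001, -0.002]
ft_force: [0.2, 0.5, -1.5]
grip_width: 0.73
grasp_force: 30.0
```

>>> jog_arm(moves=[[-1, -0.17, -0.04, 0, 0, 0, 0.85], [-1, -0.17, -0.03, 0, 0, 0, 0.85], [-1, -0.18, 0, 0, 0, 0, 0.85], [-1, -0.18, 0, 0, 0, 0, 0.85], [-1, -0.17, 0, 0, 0, 0, 0.85], [-1, -0.18, 0.03, 0, 0, 0, 0.85], [-1, -0.17, 0.05, 0, 0, 0, 0.85], [-1, -0.16, 0.06, 0, 0, 0, 0.85], [-1, -0.16, 0.07, 0, 0, 0, 0.85], [-1, -0.16, 0.09, 0, 0, 0, 0.85]])

```text
time: 21.25
tool_pos: [0.5306, -0.0589, 0.1634]
ee_rot: [0.795, 0.606, -0.002, -0.002]
ft_force: [0.2, -0.2, -2.0]
grip_width: 0.731
grasp_force: 30.0
```

```bash
python3 - <<'E'
from sim import *
s=arm.sense();m=R.from_quat(s['ee_rot']).as_matrix();print(s['joints'].round(3),s['tool_pos'],m[:,0].round(3),s['ft_force'])
plan([([.4959,-.2986,.12],pose(7.4),20)],-1)
E
```

```text
[-0.641  0.401  0.869  1.966 -0.376  0.948  0.146] [ 0.5305604  -0.05885656  0.16342985] [ 0.266  0.964 -0.001] [ 0.19555472 -0.20835042 -2.00183151]
[-1, -0.3, 0.04, 0.05, 0.0, 0.0, 0.59]
[-1, -0.3, 0.05, 0.06, 0.0, 0.0, 0.58]
[-1, -0.29, 0.08, 0.05, -0.01, 0.01, 0.59]
[-1, -0.29, 0.09, 0.06, 0.0, 0.0, 0.59]
[-1, -0.28, 0.1, 0.05, 0.0, 0.0, 0.58]
[-1, -0.28, 0.13, 0.06, 0.0, 0.0, 0.59]
[-1, -0.27, 0.14, 0.05, 0.0, 0.0, 0.58]
[-1, -0.26, 0.15, 0.05, -0.01, 0.0, 0.59]
[-1, -0.25, 0.17, 0.06, 0.0, 0.0, 0.59]
[-1, -0.24, 0.19, 0.05, 0.0, 0.01, 0.58]
[-1, -0.23, 0.19, 0.06, 0.0, 0.0, 0.59]
[-1, -0.22, 0.21, 0.05, 0.0, 0.0, 0.59]
[-1, -0.2, 0.23, 0.05, -0.01, 0.0, 0.58]
[-1, -0.19, 0.23, 0.06, 0.0, 0.0, 0.59]
[-1, -0.18, 0.25, 0.05, 0.0, 0.0, 0.59]
[-1, -0.16, 0.25, 0.06, 0.0, 0.01, 0.58]
[-1, -0.15, 0.27, 0.05, 0.0, 0.0, 0.59]
[-1, -0.13, 0.27, 0.05, 0.0, 0.0, 0.59]
[-1, -0.12, 0.28, 0.06, -0.01, 0.0, 0.58]
[-1, -0.09, 0.29, 0.05, 0.0, 0.0, 0.59]
# [ 0.4961 -0.2986  0.1201] err [ 0.0002 -0.      0.0001]
```

>>> jog_arm(moves=[[-1, -0.3, 0.04, 0.05, 0, 0, 0.58], [-1, -0.3, 0.05, 0.05, 0, 0, 0.58], [-1, -0.3, 0.08, 0.05, 0, 0, 0.58], [-1, -0.3, 0.09, 0.05, 0, 0, 0.58], [-1, -0.28, 0.1, 0.05, 0, 0, 0.58], [-1, -0.28, 0.13, 0.05, 0, 0, 0.58], [-1, -0.27, 0.14, 0.05, 0, 0, 0.58], [-1, -0.26, 0.15, 0.05, 0, 0, 0.58], [-1, -0.25, 0.17, 0.05, 0, 0, 0.58], [-1, -0.24, 0.19, 0.05, 0, 0, 0.58]])

```text
time: 22.25
tool_pos: [0.5143, -0.1807, 0.1434]
ee_rot: [0.936, 0.353, -0.002, -0.0]
ft_force: [0.2, 0.8, -1.3]
grip_width: 0.733
grasp_force: 30.0
```

>>> jog_arm(moves=[[-1, -0.23, 0.19, 0.05, 0, 0, 0.6], [-1, -0.22, 0.21, 0.05, 0, 0, 0.6], [-1, -0.2, 0.23, 0.05, 0, 0, 0.6], [-1, -0.19, 0.23, 0.05, 0, 0, 0.6], [-1, -0.18, 0.25, 0.05, 0, 0, 0.6], [-1, -0.16, 0.25, 0.05, 0, 0, 0.6], [-1, -0.15, 0.27, 0.05, 0, 0, 0.6], [-1, -0.13, 0.27, 0.05, 0, 0, 0.6], [-1, -0.12, 0.28, 0.05, 0, 0, 0.6], [-1, 0, 0, 0, 0, 0, 0]])

```text
time: 23.25
tool_pos: [0.498, -0.2899, 0.1256]
ee_rot: [0.996, 0.09, -0.002, 0.001]
ft_force: [-1.4, 0.1, -1.1]
grip_width: 0.736
grasp_force: 30.0
```

```bash
python3 - <<'E'
from sim import *
s=arm.sense();m=R.from_quat(s['ee_rot']).as_matrix();print(s['joints'].round(3),s['tool_pos'],m[:,0].round(3),s['ft_force'])
plan([([.4959,-.2986,.05],pose(7.4),8)],-1)
E
```

```text
[-0.289  0.637  1.069  1.911 -0.661  1.003 -0.311] [ 0.4979511  -0.28987191  0.12558456] [ 0.984  0.18  -0.005] [-1.40474729  0.14333136 -1.05690239]
[-1, -0.01, 0.03, 0.24, 0.0, 0.01, 0.06]
[-1, -0.01, 0.02, 0.23, 0.0, 0.0, 0.07]
[-1, -0.01, 0.03, 0.24, 0.01, 0.01, 0.06]
[-1, -0.01, 0.02, 0.24, 0.0, 0.0, 0.07]
[-1, -0.01, 0.03, 0.23, 0.0, 0.01, 0.06]
[-1, -0.01, 0.02, 0.24, 0.0, 0.0, 0.07]
[-1, -0.01, 0.03, 0.23, 0.0, 0.01, 0.06]
[-1, -0.01, 0.03, 0.24, 0.0, 0.01, 0.07]
# [ 0.4959 -0.2988  0.05  ] err [ 0.     -0.0002 -0.    ]
```

>>> jog_arm(moves=[[-1, -0.01, 0.03, 0.24, 0, 0.01, 0.06], [-1, -0.01, 0.03, 0.24, 0, 0, 0.07], [-1, -0.01, 0.03, 0.24, 0, 0.01, 0.06], [-1, -0.01, 0.02, 0.24, 0, 0, 0.07], [-1, -0.01, 0.02, 0.24, 0, 0.01, 0.06], [-1, -0.01, 0.02, 0.24, 0, 0, 0.07], [-1, -0.01, 0.03, 0.24, 0, 0.01, 0.06], [-1, -0.01, 0.03, 0.2, 0, 0.01, 0.07], [-1, 0, 0, 0, 0, 0, 0], [-1, 0, 0, 0, 0, 0, 0]])

```text
time: 24.25
tool_pos: [0.497, -0.2967, 0.0504]
ee_rot: [0.998, 0.067, 0.001, -0.0]
ft_force: [0.1, 0.7, -1.2]
grip_width: 0.73
grasp_force: 30.0
```

```bash
python3 - <<'E'
from sim import *
s=arm.sense();print(s['joints'].round(3),s['tool_pos'],s['ft_force'])
plan([([.4959,-.2986,.0115],pose(7.4),8)],-1)
E
```

```text
[-0.204  0.729  0.967  1.955 -0.786  0.888 -0.255] [ 0.49696913 -0.29665537  0.05044956] [ 0.07727413  0.74931054 -1.22589355]
[-1, 0.0, 0.01, 0.12, 0.0, 0.0, 0.01]
[-1, -0.01, 0.0, 0.12, 0.0, 0.0, 0.0]
[-1, 0.0, 0.01, 0.13, 0.0, -0.01, 0.01]
[-1, -0.01, 0.0, 0.12, 0.0, 0.0, 0.0]
[-1, 0.0, 0.01, 0.12, 0.0, 0.0, 0.01]
[-1, -0.01, 0.0, 0.12, 0.0, 0.0, 0.0]
[-1, 0.0, 0.01, 0.12, 0.0, 0.0, 0.01]
[-1, 0.0, 0.0, 0.12, 0.0, 0.0, 0.0]
# [ 0.496  -0.2984  0.0116] err [0.0001 0.0002 0.0001]
```

>>> jog_arm(moves=[[-1, -0.01, 0.01, 0.12, 0, 0, 0.01], [-1, -0.01, 0.01, 0.12, 0, 0, 0.01], [-1, -0.01, 0.01, 0.12, 0, 0, 0.01], [-1, 0, 0.01, 0.12, 0, 0, 0.01], [-1, 0, 0.01, 0.12, 0, 0, 0], [-1, 0, 0, 0.12, 0, 0, 0], [-1, 0, 0, 0.12, 0, 0, 0], [-1, 0, 0, 0.1, 0, 0, 0], [-1, 0, 0, 0, 0, 0, 0], [-1, 0, 0, 0, 0, 0, 0]])

```text
time: 25.25
tool_pos: [0.4961, -0.2986, 0.0128]
ee_rot: [0.998, 0.065, 0.001, -0.0]
ft_force: [-0.5, 0.5, -0.7]
grip_width: 0.734
grasp_force: 30.0
```

```bash
python3 - <<'E'
from sim import *
s=arm.sense();print(s['tool_pos'].round(4),s['ft_force'],(pose(7.4).inv()*R.from_quat(s['ee_rot'])).as_rotvec().round(4))
E
```

```text
[ 0.4961 -0.2986  0.0128] [-0.53870849  0.50034411 -0.66642308] [ 0.0002  0.0013 -0.0002]
```

Now down the last 2.5 mm, open, and rise.

>>> jog_arm(moves=[[-1, 0, 0, 0.02, 0, 0, 0], [-1, 0, 0, 0.02, 0, 0, 0], [-1, 0, 0, 0.02, 0, 0, 0], [-1, 0, 0, 0, 0, 0, 0], [0.6, 0, 0, 0, 0, 0, 0], [0.8, 0, 0, 0, 0, 0, 0], [1, 0, 0, 0, 0, 0, 0], [1, 0, 0, 0, 0, 0, 0], [1, 0, 0, 0, 0, 0, 0], [1, 0, 0, 0, 0, 0, 0]])

```text
time: 26.25
tool_pos: [0.4961, -0.2986, 0.0105]
ee_rot: [0.998, 0.065, 0.001, -0.0]
ft_force: [-0.9, 0.4, 0.7]
grip_width: 0.996
grasp_force: 0.0
```

>>> jog_arm(moves=[[1, 0, 0, -0.2, 0, 0, 0], [1, 0, 0, -0.4, 0, 0, 0], [1, 0, 0, -0.6, 0, 0, 0], [1, 0, 0, -0.8, 0, 0, 0], [1, 0, 0, -0.8, 0, 0, 0], [1, 0, 0, -0.8, 0, 0, 0], [1, 0, 0, -0.8, 0, 0, 0], [1, -0.5, 0, -0.5, 0, 0, 0], [1, 0, 0, 0, 0, 0, 0], [1, 0, 0, 0, 0, 0, 0]])

```text
time: 27.25
tool_pos: [0.4761, -0.3012, 0.2073]
ee_rot: [0.998, 0.064, 0.002, -0.0]
ft_force: [0.1, 0.1, -0.3]
grip_width: 0.998
grasp_force: 0.0
```

```bash
python3 - <<'E'
from plan import *
s=arm.sense();print(s['tool_pos'],s['time'])
cal=arm.calibration('wrist');im,d=arm.grab_frame('wrist')
hsv=cv2.cvtColor(im,cv2.COLOR_RGB2HSV)
m=(hsv[...,0]>98)&(hsv[...,0]<125)&(hsv[...,1]>140)&(d>0)
v,u=np.nonzero(m);P=world(cal,d,np.c_[u+.5,v+.5])
P=P[(abs(P[:,0]-.485)<.1)&(abs(P[:,1]+.3)<.08)&(P[:,2]<.06)]
for lo,hi in ((-.005,.06),(.036,.06)):
    Q=P[(P[:,2]>lo)&(P[:,2]<hi)];print(lo,hi,len(Q),cv2.minAreaRect(Q[:,:2].astype(np.float32)*1000),np.median(Q[:,2]))
im,d=arm.grab_frame('top');save('top2.png',im)
for n in ('heel_black_center','tray'):print(n,[(np.round(x['location'],3).tolist(),round(x['score'],2)) for x in arm.spot_in('top',n)])
E
```

```text
[ 0.47609348 -0.301162    0.207283  ] 27.25
-0.005 0.06 10750 ((485.7576599121094, -298.9317626953125), (128.78318786621094, 62.28056335449219), 7.560946464538574) 0.003413710890854433
0.036 0.06 1081 ((500.0301208496094, -297.0402526855469), (99.99855041503906, 62.270450592041016), 7.570858955383301) 0.04193122458150566
heel_black_center [([0.48, 0.036, 0.024], 0.89), ([0.651, -0.397, 0.041], 0.74)]
tray [([0.514, 0.04, 0.004], 0.58)]
```

View pics/top2.png

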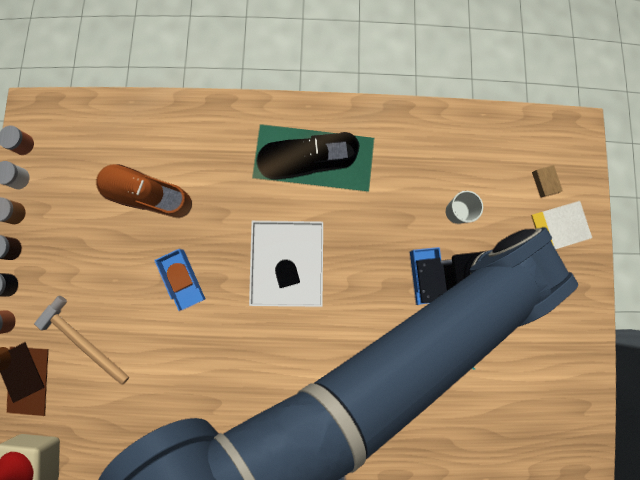

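The heel lies flat in the tray (287,273), and the bin is back within about 1 mm and 0.2° of where it was. The tray and everything else in view are unmoved; the arm hides the pink and turquoise boxes. Handing in.

```bash
python3 -c "
from workcell import arm
print(arm.finish_job())"
```

```text
the job is handed in; nothing more can be done
None
```

The black heel is in the tray and its bin is back where it stood, within about 1 mm and 0.2°. The heel fell out early, on a first tilt that stalled at 36° with the mouth about 130 mm up; I then turned the bin about 150° and held it at 45° with the mouth about 50 mm over the tray for over a second. The job is handed in at about 27 s, with no verdict shown.

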